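# Move the finishing kit into the polisher's rack

### The arm

A 6-joint arm with a two-finger parallel gripper is mounted at the origin on a cart in front of the work surface, level with it; the furniture and walls round the work are solid. World frame = base frame: x ahead of the robot, y to its left, z up, the work surface at z = 0. Lengths are in m, angles in rad, forces in N, time in s.
With the tool pointing down it reaches from about 0.25 to 0.85 m from the base axis. Payload 12.5 kg.
Tool frame: the origin (TCP) lies midway between the tips of the shut fingers; the grasp point (between the pads) lies 19 mm behind it (manip.pinch_z is the distance from the TCP to the grasp point, in m); z points along the fingers, y is the line along which they close (so a half turn about z gives the same grasp; the last joint's range is limited). The gripper opens to 93 mm and grips with 3 to 60 N. Pads are 15 mm wide; open, the fingers measure 128 mm over their backs; the gripper's body (75 mm by 188 mm) begins 65 mm behind the grasp point.
Start: joints at [-1.297, 0.351, 1.652, -0, 1.139, -0.085], TCP at [0.193, -0.515, 0.219] pointing down, gripper open.
Joint ranges: [-2.75, 2.75], [-0.79, 2.1], [0.01, 2.65], [-1.57, 4.71], [0.07, 3.14], [-2.87, 2.87]. Speed limits (rad/s): [2.22, 2.22, 2.79, 3.14, 3.14, 3.14].

### API

Orientations are given as a rotation vector (axis times angle).
In Python, from workcell import monitor, viewer, order, manip gives the robot as it stands.
- The arm moves only by the shell command python3 -m inch 'ROWS' [OPENING] [FORCE]. ROWS is JSON, a list of rows, each a list of 4 numbers: the shift along the tool's x, y, z in m, then the turn about the tool's z in degrees. In form: [[tx, ty, tz, spin], ...]. A call has 1 to 5 rows; each row shifts and turns the commanded pose from where the row before left it, along the tool's axes as they then stand; what a row does not reach is not made up. A row lasts 1/8 s, in which the tool goes at most 62.5 mm and 10.7 degrees, less where a joint would pass 70% of its speed; a pose out of reach is approached as far as the arm can. A call is refused whole if a number of a shift passes 0.0625 or a number of a turn 10.7, either way. A call with a gripper value outside its range is refused whole. OPENING is the finger opening in m, from 0 to 0.093, set as the call begins (- or left out, the last holds). The fingers move at their own pace and stop on an object; FORCE is the grip in N (left out, the last holds). Time passes only in rows, so rows that do not move let the fingers close. It gives the time, the measured TCP pose, the force, the opening and the grip force at its end, in the units of the state.
- monitor.get_obs(): the state, without advancing time (a new reading comes with each control period).
- viewer.get_image(name): name is "side" or "top" or "wrist"; returns the picture (420x560x3 uint8, red, green, blue); there is no depth.
- viewer.camera_model(name): a dict with "K" (3x3 intrinsics, pixels), "world_from_camera" (4x4, takes a point from camera to world coordinates). Camera axes: x right, y down, z forward; pixel columns grow to the right and rows downward; lengths in m; the calibration is good to about 2 mm. A picture is of the moment at which its call begins: read the wrist's pose just before it. camera_model takes no time and is no camera call; for the wrist camera it gives the pose at the moment of the call.
- order.sign_off(): hands the job in; it is judged then, once.
The state is a dict: "time_s": time; "joints": joint angles; "dq": joint speeds; "tau": joint torques, N m; "tool_pos": TCP position; "tcp_rot": TCP orientation; "ft_force": force on the tool from outside, world axes, zero at the start; "wrist_torque": the same for the moment, N m; "opening": opening from 0.0 (shut) to 1.0 (fully open); "grasp_force": force on a finger pad.
Only numpy, scipy, OpenCV 4.12 (cv2) and the standard library are available. Lean on these libraries where they do the work, as an engineer would, in place of code of your own. Each camera call takes 0.05 s, during which the arm holds its last target. There are 200 camera calls.

### The job

The four finishing aids (abrasive pad, green bar, white bar, felt bob) lie in a row in their cradles on the wooden board at the right, in the order in which the polisher will use them, counted from the left as seen from the robot. Move them into the plywood rack beside the polisher in that order, starting from its end with the red knob: the leftmost goes into the compartment at the red knob, the next one beside it, and the rightmost into the compartment at the grey knob. Leave each lying flat, lengthwise in the middle of its own compartment.

Things in the scene. Friction and masses are not known exactly. Their poses are not given: they have to be found in the camera images.
- sand_pad: Abrasive pad, a small yellow block with a grey-brown top, 36 x 55 mm and 14 mm high as it lies; loose. Origin: centre of its underside; y along its length, z up. At the start it lies flat and roughly lengthwise in the middle of its cradle, its underside 9 mm above the worktop. Grasp it across its width from above, at its middle
- wax_bar_green: Bar of green polishing compound, 34 x 88 mm and 28 mm high as it lies; loose. Origin: centre of its underside; y along its length, z up. At the start it lies flat and roughly lengthwise in the middle of its cradle, its underside 9 mm above the worktop. Grasp it across its width from above, at its middle
- wax_bar_white: Bar of off-white polishing compound, 32 x 72 mm and 26 mm high as it lies; loose. Origin: centre of its underside; y along its length, z up. At the start it lies flat and roughly lengthwise in the middle of its cradle, its underside 9 mm above the worktop. Grasp it across its width from above, at its middle
- bob: Pale felt bob (a barrel-shaped felt head on a thin steel pin; it rests like a 20 x 62 x 21 mm block and does not roll), 20 x 62 mm and 21 mm high as it lies; loose. Origin: centre of its underside; y along its length, z up. At the start it lies flat and roughly lengthwise in the middle of its cradle, its underside 9 mm above the worktop. Grasp it across its width from above, at its middle
- cradle_blue: Blue plastic cradle, a shallow tray 110 x 62 x 9 mm (floor 3 mm thick, rim 6 mm above it), fixed on the wooden board at the right; holds the abrasive pad at the start. Origin: centre of its underside, 6 mm above the worktop; x along its length, y along the row to the left. The four cradles stand side by side at 66 mm pitch, in an order that changes with each start
- cradle_white: White plastic cradle, a shallow tray 110 x 62 x 9 mm (floor 3 mm thick, rim 6 mm above it), fixed on the wooden board at the right; holds the green bar at the start. Origin: centre of its underside, 6 mm above the worktop; x along its length, y along the row to the left. The four cradles stand side by side at 66 mm pitch, in an order that changes with each start
- cradle_black: Black plastic cradle, a shallow tray 110 x 62 x 9 mm (floor 3 mm thick, rim 6 mm above it), fixed on the wooden board at the right; holds the white bar at the start. Origin: centre of its underside, 6 mm above the worktop; x along its length, y along the row to the left. The four cradles stand side by side at 66 mm pitch, in an order that changes with each start
- board: Pale wooden board, 122 x 286 mm and 6 mm thick, fixed on the worktop at the right; it carries the row of four cradles (blue, white, black, and a like red one that holds the felt bob at the start), centred at x 0, y +99, +33, -33, -99 mm. Origin: centre of its underside; x away from the robot, y along the row to the left
- rack: Empty plywood rack, 122 x 306 mm, fixed at the left. 4 compartments side by side, each 110 mm long (x) and 62 wide, between dark ridges 4 mm thick and 6 mm above their floor; the floor is 6 mm above the worktop. Origin: centre of underside, on the worktop; x along the compartments (away from the robot), y along the row to the left. Compartment centres: x 0, y +99, +33, -33, -99 mm
- red_knob: Red knob, 18 mm across, 24 mm high, fixed at a far corner of the rack, 45 mm behind and 143 mm to one side of its centre; it marks the first compartment. The other end has a like knob in grey; which end is red changes with each start. Origin: centre of its underside, 6 mm above the worktop. Behind the rack hangs the polisher flap, 0.27 m high: carry things across in front of it

How it is judged:
At the end, for the whole second after the job is handed in: From the red knob to the grey one the pieces lie in the left-to-right order of their cradles, one to a compartment: at rest on its floor, flat within 0.15 rad, lengthwise within 0.3 rad either way round, centred within 15 mm along and 13 mm across the compartment (x of sand_pad in the frame of rack between -0.015 and 0.015 m and z of sand_pad in the frame of rack between 0.002 and 0.01 m and angle between the y axis of each of sand_pad, wax_bar_green, wax_bar_white, bob and the x axis of rack, either way round below 0.3 rad and angle between each of sand_pad, wax_bar_green, wax_bar_white, bob's own z axis and vertical below 0.15 rad and linear speed of each of sand_pad, wax_bar_green, wax_bar_white, bob below 0.02 m/s and angular speed of each of sand_pad, wax_bar_green, wax_bar_white, bob below 0.2 rad/s and (y of sand_pad in the frame of rack between 0.086 and 0.112 m or y of sand_pad in the frame of rack between 0.02 and 0.046 m or y of sand_pad in the frame of rack between -0.046 and -0.02 m or y of sand_pad in the frame of rack between -0.112 and -0.086 m) and ((y of cradle_blue in the frame of board between 0.089 and 0.109 m and horizontal distance between sand_pad and red_knob between 0.03 and 0.09 m) or (y of cradle_blue in the frame of board between 0.023 and 0.043 m and horizontal distance between sand_pad and red_knob between 0.09 and 0.15 m) or (y of cradle_blue in the frame of board between -0.043 and -0.023 m and horizontal distance between sand_pad and red_knob between 0.15 and 0.215 m) or (y of cradle_blue in the frame of board between -0.109 and -0.089 m and horizontal distance between sand_pad and red_knob between 0.215 and 0.29 m)) and x of wax_bar_green in the frame of rack between -0.015 and 0.015 m and z of wax_bar_green in the frame of rack between 0.002 and 0.01 m and (y of wax_bar_green in the frame of rack between 0.086 and 0.112 m or y of wax_bar_green in the frame of rack between 0.02 and 0.046 m or y of wax_bar_green in the frame of rack between -0.046 and -0.02 m or y of wax_bar_green in the frame of rack between -0.112 and -0.086 m) and ((y of cradle_white in the frame of board between 0.089 and 0.109 m and horizontal distance between wax_bar_green and red_knob between 0.03 and 0.09 m) or (y of cradle_white in the frame of board between 0.023 and 0.043 m and horizontal distance between wax_bar_green and red_knob between 0.09 and 0.15 m) or (y of cradle_white in the frame of board between -0.043 and -0.023 m and horizontal distance between wax_bar_green and red_knob between 0.15 and 0.215 m) or (y of cradle_white in the frame of board between -0.109 and -0.089 m and horizontal distance between wax_bar_green and red_knob between 0.215 and 0.29 m)) and x of wax_bar_white in the frame of rack between -0.015 and 0.015 m and z of wax_bar_white in the frame of rack between 0.002 and 0.01 m and (y of wax_bar_white in the frame of rack between 0.086 and 0.112 m or y of wax_bar_white in the frame of rack between 0.02 and 0.046 m or y of wax_bar_white in the frame of rack between -0.046 and -0.02 m or y of wax_bar_white in the frame of rack between -0.112 and -0.086 m) and ((y of cradle_black in the frame of board between 0.089 and 0.109 m and horizontal distance between wax_bar_white and red_knob between 0.03 and 0.09 m) or (y of cradle_black in the frame of board between 0.023 and 0.043 m and horizontal distance between wax_bar_white and red_knob between 0.09 and 0.15 m) or (y of cradle_black in the frame of board between -0.043 and -0.023 m and horizontal distance between wax_bar_white and red_knob between 0.15 and 0.215 m) or (y of cradle_black in the frame of board between -0.109 and -0.089 m and horizontal distance between wax_bar_white and red_knob between 0.215 and 0.29 m)) and x of bob in the frame of rack between -0.015 and 0.015 m and z of bob in the frame of rack between 0.002 and 0.01 m and (y of bob in the frame of rack between 0.086 and 0.112 m or y of bob in the frame of rack between 0.02 and 0.046 m or y of bob in the frame of rack between -0.046 and -0.02 m or y of bob in the frame of rack between -0.112 and -0.086 m)); the robot touches nothing.
It also fails if it takes over 109 s, if anything falls off the work surface, if the arm or the gripper's body presses on something with over 40 N, if the wrist force passes 120 N, or if a joint passes its speed limit or range.

## Working session

There is one attempt and no reset: what is moved stays moved. The work goes in short steps, Python scripts to look and compute and a shell command to move; the robot and the scene stay as the last step left them, time stands still between calls to the robot, and variables do not carry over. Pictures are saved under pics/ and viewed, at most 14 in all, crops included, and the job is handed in when it is done.

```bash
mkdir -p pics; ls; python3 - <<'E'
from workcell import monitor, viewer, manip
import cv2
o=monitor.get_obs(); print(o, manip.pinch_z)
for n in("top","wrist"):
    cv2.imwrite(f"pics/{n}0.png",viewer.get_image(n)[:,:,::-1])
    c=viewer.camera_model(n); print(n,c)
E
```

```text
pics
{'time_s': 0.0, 'joints': array([-1.29657913e+00,  3.51203875e-01,  1.65245317e+00,  3.89097448e-06,
        1.13907491e+00, -8.46125387e-02]), 'dq': array([ 0.00050292,  0.00030927, -0.00138776, -0.00053886, -0.00033535,
        0.00088019]), 'tau': array([ 9.56782897e-04, -4.97320640e+01, -2.85254735e+01,  6.99450402e-02,
        2.56996031e-02, -1.12093883e-04]), 'tool_pos': array([ 0.19307118, -0.51462312,  0.21810809]), 'tcp_rot': array([-3.09004883e+00, -5.60424363e-01,  1.63822230e-04]), 'ft_force': array([-0.30304927, -0.55997379,  0.02256174]), 'wrist_torque': array([ 0.04135659, -0.00172242,  0.0541671 ]), 'grasp_force': 0.0, 'opening': 1.001943971806274} 0.0188
top {'K': array([[442.85887769,   0.        , 286.12707151],
       [  0.        , 442.85887769, 208.30912316],
       [  0.        ,   0.        ,   1.        ]]), 'world_from_camera': array([[ 0.01211898, -0.98551862,  0.16913363,  0.34293486],
       [-0.99974064, -0.00868046,  0.02105481, -0.04015833],
       [-0.01928175, -0.16934493, -0.98536821,  1.0048325 ],
       [ 0.        ,  0.        ,  0.        ,  1.        ]])}
wrist {'K': array([[300.26110575,   0.        , 279.62897136],
       [  0.        , 300.26110575, 213.44933618],
       [  0.        ,   0.        ,   1.        ]]), 'world_from_camera': array([[ 0.35206949, -0.89391995, -0.27740619,  0.27103062],
       [-0.93597095, -0.33698913, -0.10196423, -0.48557388],
       [-0.00233501,  0.29554263, -0.9553267 ,  0.38399226],
       [ 0.        ,  0.        ,  0.        ,  1.        ]])}
```

View pics/top0.png

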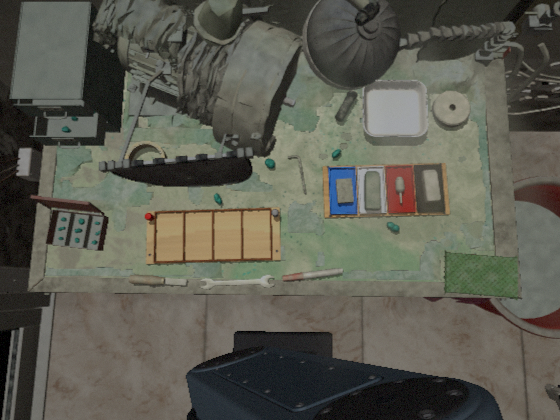

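View pics/wrist0.png

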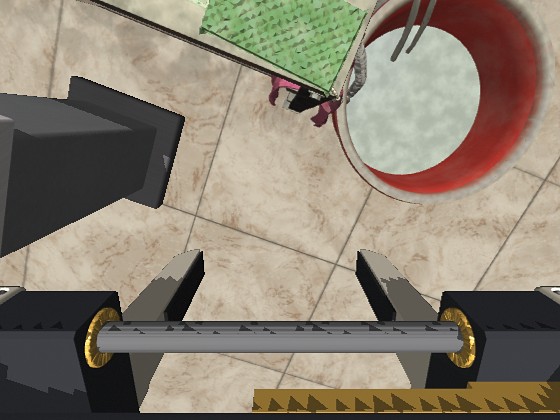

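The cradles from the left are blue/pad (343,190), white/green bar (373,190), red/bob (400,190) and black/white bar (430,185). The red knob is at the rack's left end (149,216), with the grey one at (275,212). I'll measure on an enlarged crop.

```bash
python3 - <<'E'
import cv2
im=cv2.imread("pics/top0.png")
a=cv2.resize(im[158:224,318:456],None,fx=5.7,fy=5.7,interpolation=cv2.INTER_CUBIC)
cv2.imwrite("pics/c1.png",a)
a=cv2.resize(im[145:270,140:290],None,fx=4.8,fy=4.8,interpolation=cv2.INTER_CUBIC)
cv2.imwrite("pics/c2.png",a)
E
```

```text
(no output)
```

View pics/c1.png

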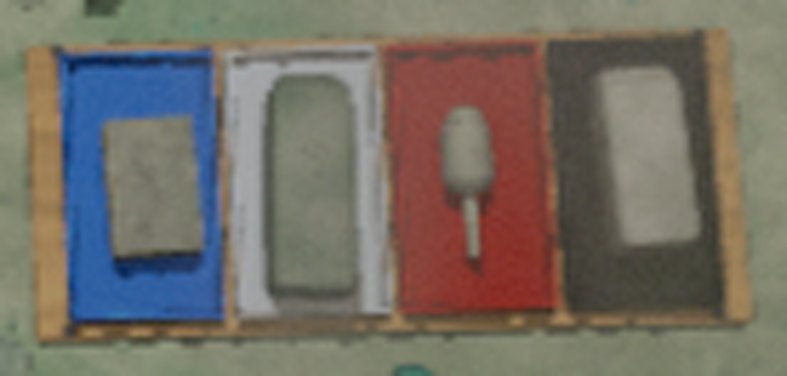

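View pics/c2.png

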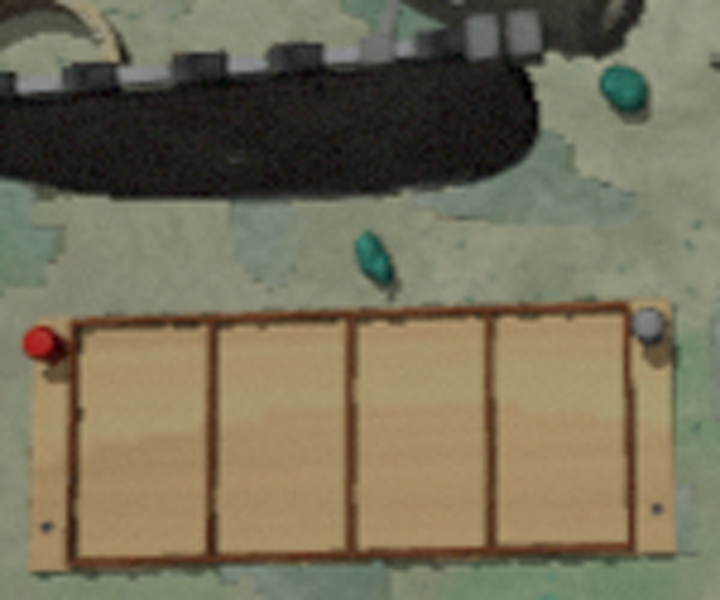

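The left crop shows all four pieces roughly lengthwise. The rack crop shows the compartments, with the flap bottom well behind the rack. Next I'll turn these pixels into world positions.

```bash
cat > h.py <<'E'
import numpy as np
from workcell import viewer
def ray(cam,px,z):
    px=np.atleast_2d(px).astype(float); K,T=cam["K"],cam["world_from_camera"]
    d=np.c_[(px-K[:2,2])/[K[0,0],K[1,1]],np.ones(len(px))]@T[:3,:3].T
    return T[:3,3]+d*((z-T[2,3])/d[:,2])[:,None]
E
python3 - <<'E'
from h import *
c=viewer.camera_model("top")
def go(p,o,f,z): return ray(c,(np.array(p)+.5)/f-.5+o,z)[:,:2]
np.set_printoptions(precision=4,suppress=True)
A=([318,158],5.7); B=([140,145],4.8)
def rep(n,q):
    f=(q[0]+q[1])/2; b=(q[2]+q[3])/2; x=f-b
    print(n,"centre",q.mean(0),"yaw deg",np.degrees(np.arctan2(x[1],x[0])),"len",np.linalg.norm(x),"wid",np.linalg.norm(q[0]+q[3]-q[1]-q[2])/2, "yaw_y",np.degrees(np.arctan2(*( (q[1]+q[2]-q[0]-q[3])*[1,-1]))))
rep("rack",go([(75,323),(629,308),(632,550),(72,563)],*B,.012))
rep("rackouter",go([(33,320),(670,302),(676,552),(30,572)],*B,.006))
rep("board",go([(28,47),(727,30),(750,322),(38,340)],*A,.006))
rep("pad",go([(105,120),(190,116),(203,248),(113,258)],*A,.023))
rep("green",go([(268,75),(350,75),(358,293),(270,293)],*A,.037))
rep("white",go([(599,68),(682,66),(700,240),(618,245)],*A,.035))
print("bob",go([(466,105),(472,258)],*A,.02))
print("flap top",go([(0,80),(540,50)],*B,.27),"bottom",go([(100,185),(500,180)],*B,.05))
print("red",go([(40,343)],*B,.03),"grey",go([(649,323)],*B,.03))
E
```

```text
rack centre [0.4503 0.1459] yaw deg 2.299817622618501 len 0.11393038853463809 wid 0.2628880900228772 yaw_y 2.016940300292626
rackouter centre [0.4507 0.147 ] yaw deg 2.650959860342318 len 0.11939170237999933 wid 0.3045792846132019 yaw_y 2.2707680185083134
board centre [ 0.5596 -0.2455] yaw deg 1.6825390069232822 len 0.12039940572196574 wid 0.28322134116226577 yaw_y 1.9130897766465655
pad centre [ 0.5544 -0.1504] yaw deg 3.7710876953189563 len 0.054790938847089604 wid 0.034773841735419225 yaw_y 5.118222917528524
green centre [ 0.5527 -0.2106] yaw deg 0.09519900589341587 len 0.08698509970836359 wid 0.033057614664886256 yaw_y 0.4579620808156134
white centre [ 0.5658 -0.343 ] yaw deg 3.3871475699632607 len 0.070358336557281 wid 0.032157181574628886 yaw_y 2.9276461215242384
bob [[ 0.5888 -0.2757]
 [ 0.5267 -0.2761]]
flap top [[0.5492 0.2296]
 [0.5617 0.0353]] bottom [[0.5611 0.2603]
 [0.5649 0.0748]]
red [[0.4899 0.2902]] grey [[0.5019 0.0058]]
```

The fixed plan is to turn the tool half round, to yaw about 182°, so the camera faces away from the flap. The fingertips stay above the 15 mm rims. First I spin in place.

```bash
S='[[0,0,0,-10],[0,0,0,-10],[0,0,0,-10],[0,0,0,-10],[0,0,0,-10]]'; python3 -m inch '[[0,0,0,-10],[0,0,0,-10],[0,0,0,-10],[0,0,0,-10],[0,0,0,-10]]' 0.056 25 >/dev/null; python3 -m inch '[[0,0,0,-10],[0,0,0,-10],[0,0,0,-10],[0,0,0,-10],[0,0,0,-10]]' >/dev/null; python3 -m inch '[[0,0,0,-10],[0,0,0,-10],[0,0,0,-10],[0,0,0,-10],[0,0,0,-10]]' >/dev/null;  python3 -m inch '[[0,0,0,-10.5],[0,0,0,0]]'
cat > st.py <<'E'
import sys; from h import *
from workcell import monitor
from scipy.spatial.transform import Rotation as R
np.set_printoptions(precision=4,suppress=True)
o=monitor.get_obs(); M=R.from_rotvec(o["tcp_rot"]).as_matrix()
print("t",o["time_s"],"pos",o["tool_pos"],"yaw",np.degrees(np.arctan2(M[1,0],M[0,0]))%360,"tilt z",M[:,2],"open",o["opening"]*.093,"grip",o["grasp_force"],"F",o["ft_force"])
if len(sys.argv)>3: print("tool shift",M.T@(np.array(sys.argv[1:4],float)-o["tool_pos"]))
E
python3 st.py 0.554 -0.150 0.12
```

```text
time_s: 2.22
tool_pos: [0.1971, -0.5136, 0.2183]
tcp_rot: [0.018, -3.136, 0.002]
ft_force: [0.7, -0.3, 0.3]
opening: 0.6
grasp_force: 0.0
t 2.225 pos [ 0.1971 -0.5136  0.2183] yaw 180.67578140866488 tilt z [-0.0058 -0.0011 -1.    ] open 0.05584492469493899 grip 0.0 F [ 0.7295 -0.2995  0.2596]
tool shift [-0.3617  0.3595  0.0959]
```

```bash
python3 -m inch '[[-0.045,0.045,0.01,0],[-0.045,0.045,0.01,0],[-0.045,0.045,0.01,0],[-0.045,0.045,0.01,0],[-0.045,0.045,0.01,0]]' >/dev/null; python3 -m inch '[[-0.045,0.045,0.015,0],[-0.045,0.045,0.015,0],[-0.045,0.045,0.015,0],[0,0,0,0],[0,0,0,0]]' ; python3 st.py 0.555 -0.150 0.018
python3 - <<'E'
from workcell import viewer; import cv2
cv2.imwrite("pics/w1.png",viewer.get_image("wrist")[:,:,::-1])
E
```

```text
time_s: 3.48
tool_pos: [0.5392, -0.1627, 0.1244]
tcp_rot: [0.021, -3.135, 0.002]
ft_force: [-0.6, 0.5, 0.1]
opening: 0.598
grasp_force: 0.0
t 3.475 pos [ 0.5392 -0.1627  0.1244] yaw 180.75473329872443 tilt z [-0.0062 -0.0016 -1.    ] open 0.0556574407908316 grip 0.0 F [-0.6433  0.528   0.0508]
tool shift [-0.0166  0.0126  0.1063]
```

View pics/w1.png

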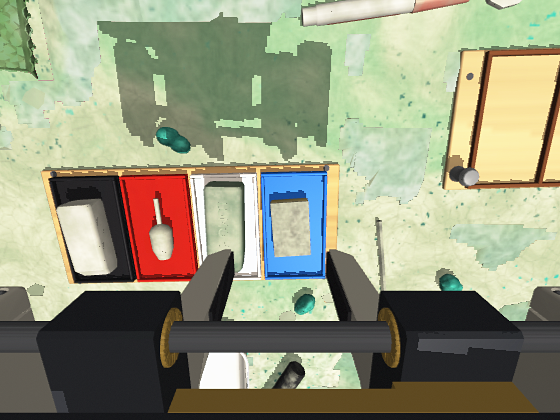

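The wrist view shows the pad at about (290,228), the green bar at (224,226), the bob from (156,197) to (160,260) and the white bar at (88,237). I'll cross-check these against the top-camera estimates.

```bash
python3 - <<'E'
from h import *
np.set_printoptions(precision=4,suppress=True)
c=viewer.camera_model("wrist")
for n,q,z in [("pad",[(272,200),(306,199),(309,257),(272,255)],.023),("green",[(206,183),(242,183),(242,270),(204,270)],.037),("bob",[(156,197),(160,260)],.02),("white",[(58,206),(99,199),(115,267),(75,275)],.035),("board",[(44,171),(337,165),(341,277),(66,282)],.006)]:
    p=ray(c,q,z)[:,:2]; print(n,p.mean(0)); print(p.ravel())
E
```

```text
pad [ 0.5537 -0.1529]
[ 0.526  -0.1699  0.5247 -0.1387  0.5829 -0.1335  0.5813 -0.1696]
green [ 0.5493 -0.213 ]
[ 0.5081 -0.2263  0.5077 -0.1954  0.5905 -0.1974  0.591  -0.233 ]
bob [ 0.5574 -0.2791]
[ 0.5253 -0.2777  0.5895 -0.2806]
white [ 0.5609 -0.3386]
[ 0.5309 -0.3589  0.524  -0.3216  0.59   -0.3173  0.5989 -0.3565]
board [ 0.5593 -0.2457]
[ 0.5047 -0.3874  0.4954 -0.109   0.6137 -0.0967  0.6234 -0.3895]
```

```bash
python3 st.py; python3 -m inch '[[-0.008,0,0.035,-2.5],[0,0,0,0],[0,0,0,0]]' >/dev/null; python3 st.py 0.554 -0.1515 0.018
```

```text
t 3.525 pos [ 0.539  -0.1632  0.1247] yaw 180.6858915734406 tilt z [-0.0058 -0.0018 -1.    ] open 0.056320382348125454 grip 0.0 F [ 0.4734 -0.3105  0.5966]
t 3.9 pos [ 0.5472 -0.1632  0.0906] yaw 183.09436925679375 tilt z [-0.005  -0.0019 -1.    ] open 0.05623120159329372 grip 0.0 F [-0.1693 -0.9602  0.8244]
tool shift [-0.0078  0.0114  0.0725]
```

```bash
python3 -m inch '[[-0.008,0.011,0.02,0],[0,0,0.025,0],[0,0,0.02,0],[0,0,0.008,0],[0,0,0,0]]' >/dev/null; python3 st.py; python3 -m inch '[[0,0,0,0],[0,0,0,0],[0,0,0,0],[0,0,0,0]]' 0.02 25 >/dev/null; python3 st.py 0.554 -0.151 0.11
```

```text
t 4.525 pos [ 0.5545 -0.1507  0.0162] yaw 183.19935884458127 tilt z [-0.0058 -0.0016 -1.    ] open 0.056067949323466724 grip 0.0 F [ 0.0622  0.1666 -0.2509]
t 5.025 pos [ 0.5545 -0.1511  0.0167] yaw 183.19126549030028 tilt z [-0.0051 -0.0018 -1.    ] open 0.035637118071606765 grip 24.971686899662018 F [-0.9935  0.6166  2.7181]
tool shift [ 0.001  -0.     -0.0933]
```

```bash
python3 -m inch '[[0,0,-0.03,0],[0,0,-0.035,0],[0.03,0.02,-0.035,0],[0.04,0.035,0,0],[0.035,0.045,0,0]]' >/dev/null; python3 st.py;  python3 -m inch '[[0,0.045,0,0.5],[0,0.045,0,0.5],[0,0.045,0,0],[0,0.045,0,0],[0,0.045,0,0]]' >/dev/null; python3 -m inch '[[0,0.045,0,0],[0,0.02,0,0],[0,0,0,0],[0,0,0,0]]' >/dev/null; python3 st.py 0.4465 0.2451 0.015
python3 - <<'E'
from workcell import viewer; import cv2
cv2.imwrite("pics/w2.png",viewer.get_image("wrist")[:,:,::-1])
E
```

```text
t 5.65 pos [ 0.4432 -0.0564  0.1172] yaw 183.12038521513244 tilt z [-0.0047 -0.0019 -1.    ] open 0.03562475276024798 grip 24.972062408924103 F [ 0.5799  0.2265 -0.3054]
t 6.775 pos [0.4321 0.2321 0.1164] yaw 182.18346866676478 tilt z [-0.0059 -0.002  -1.    ] open 0.035563911510499036 grip 24.972732961177826 F [-0.093  -0.1564  0.5377]
tool shift [-0.0155  0.0126  0.1013]
```

View pics/w2.png

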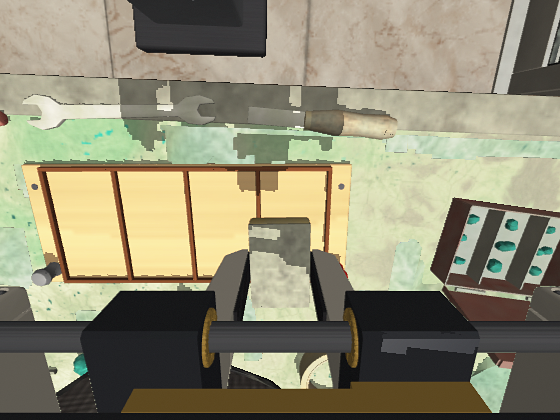

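The pad is held level and the rack lies below: its near ridge corners are at (41,169) and (331,167), and its far-left one at (70,281).

```bash
python3 - <<'E'
from h import *
np.set_printoptions(precision=4,suppress=True)
c=viewer.camera_model("wrist")
p=ray(c,[(41,169),(331,167),(70,281),(131,280),(193,280)],.012)[:,:2];print(p)
a=np.radians(2.2);R=np.array([[np.cos(a),-np.sin(a)],[np.sin(a),np.cos(a)]])
print((p-[.4503,.1462])@R)
E
```

```text
[[0.3993 0.0157]
 [0.3874 0.277 ]
 [0.5125 0.0232]
 [0.509  0.085 ]
 [0.5065 0.1476]]
[[-0.056  -0.1284]
 [-0.0578  0.1331]
 [ 0.0574 -0.1253]
 [ 0.0563 -0.0634]
 [ 0.0562 -0.0007]]
```

```bash
python3 -m inch '[[-0.0155,0.0135,0.02,0],[0,0,0.035,0],[0,0,0.03,0],[0,0,0.012,0],[0,0,0,0]]' >/dev/null; python3 st.py 0.4465 0.2461 0.0145; 
```

```text
t 7.45 pos [0.4466 0.2462 0.0194] yaw 182.1561720763435 tilt z [-0.0063 -0.002  -1.    ] open 0.035667108664807434 grip 24.97287154197693 F [0.2237 0.2336 0.032 ]
tool shift [ 0.0001 -0.0001  0.0049]
```

Place it, release slowly, lift, and head to the green bar at (0.551,-0.212).

```bash
python3 -m inch '[[0,0,0.0045,0],[0,0,0,0]]' >/dev/null; python3 st.py; python3 -m inch '[[0,0,0,0],[0,0,0,0],[0,0,0,0],[0,0,-0.02,0],[0,0,-0.04,0]]' 0.05 >/dev/null; python3 st.py; python3 -m inch '[[0,-0.03,-0.04,0],[0,-0.045,0,0],[0,-0.045,0,0],[0,-0.045,0,0],[0,-0.045,0,0]]' >/dev/null;  python3 -m inch '[[0,-0.045,0,0],[0,-0.045,0,0],[0,-0.045,0,0.5],[-0.02,-0.04,0,0.5],[-0.04,-0.03,0,0.5]]' >/dev/null; python3 -m inch '[[-0.04,-0.03,0,0],[0,0,0,0],[0,0,0,0]]' >/dev/null; python3 st.py 0.551 -0.212 0.018
```

```text
t 7.7 pos [0.4469 0.2468 0.0154] yaw 182.19444826368732 tilt z [-0.0048 -0.0013 -1.    ] open 0.035330492807511826 grip 24.972771406173706 F [0.3258 0.5731 0.222 ]
t 8.325 pos [0.4461 0.2464 0.0746] yaw 182.19328884999754 tilt z [-0.0082 -0.0028 -1.    ] open 0.05009585475709857 grip 0.0 F [-0.1442  0.2602  0.1778]
t 9.95 pos [ 0.5617 -0.1954  0.1145] yaw 180.69942203522106 tilt z [-0.0069 -0.0011 -1.    ] open 0.05001175762579293 grip 0.0 F [-0.2515  0.6213 -0.3414]
tool shift [ 0.0103 -0.0164  0.0966]
```

```bash
python3 -m inch '[[0.0105,-0.0165,0.02,0],[0,0,0.03,0],[0,0,0.03,0],[0,0,0.016,0],[0,0,0,0]]' >/dev/null; python3 st.py; python3 -m inch '[[0,0,0,0],[0,0,0,0],[0,0,0,0]]' 0.02 25 >/dev/null; python3 st.py;  python3 -m inch '[[0,0,-0.03,0],[0,0,-0.035,0],[0.03,0.02,-0.035,0],[0.04,0.035,0,-0.5],[0.03,0.045,0,-0.5]]' >/dev/null; python3 -m inch '[[0,0.045,0,-0.5],[0,0.045,0,0],[0,0.045,0,0],[0,0.045,0,0],[0,0.045,0,0]]' >/dev/null; python3 -m inch '[[0,0.045,0,0],[0,0.02,0,0],[0,0,0,0],[0,0,0,0]]' >/dev/null; python3 st.py 0.449 0.180 0.016
```

```text
t 10.575 pos [ 0.551  -0.2121  0.0187] yaw 180.7227139050128 tilt z [-0.0071 -0.001  -1.    ] open 0.049880609569476236 grip 0.0 F [-0.0369  0.4977  0.6172]
t 10.95 pos [ 0.5522 -0.213   0.0201] yaw 180.6923321371609 tilt z [-0.0042 -0.0023 -1.    ] open 0.03267420288900312 grip 24.912839743774384 F [-0.7549  0.0922  7.0791]
t 12.7 pos [0.4399 0.1751 0.1191] yaw 182.18791812352055 tilt z [-0.0058 -0.0019 -1.    ] open 0.03328414083427884 grip 24.90559488767758 F [ 0.7363  0.0034 -1.5374]
tool shift [-0.0099  0.0047  0.103 ]
```

```bash
python3 -m inch '[[-0.01,0.005,0.02,0],[0,0,0.035,0],[0,0,0.03,0],[0,0,0.013,0],[0,0,0,0]]' >/dev/null; python3 st.py 0.449 0.180 0.017
```

```text
t 13.325 pos [0.4491 0.1804 0.0208] yaw 182.15349269746628 tilt z [-0.0066 -0.002  -1.    ] open 0.03258065180685526 grip 24.90570184076205 F [-0.8431  0.5113 -0.4159]
tool shift [ 0.0001 -0.0004  0.0038]
```

Then the bob at (0.560,-0.2775).

```bash
python3 -m inch '[[0,0,0.004,0],[0,0,0,0]]' >/dev/null; python3 st.py; python3 -m inch '[[0,0,0,0],[0,0,0,0],[0,0,0,0],[0,0,-0.02,0],[0,0,-0.04,0]]' 0.046 >/dev/null; python3 st.py; python3 -m inch '[[0,-0.03,-0.04,0],[0,-0.045,0,0],[0,-0.045,0,0],[0,-0.045,0,0],[0,-0.045,0,0]]' 0.04 >/dev/null;  python3 -m inch '[[0,-0.045,0,0],[0,-0.045,0,0],[0,-0.045,0,0.5],[-0.02,-0.045,0,0.5],[-0.04,-0.03,0,0]]' >/dev/null; python3 -m inch '[[-0.04,-0.02,0,0],[0,0,0,0],[0,0,0,0]]' >/dev/null; python3 st.py 0.560 -0.2775 0.018
python3 - <<'E'
from workcell import viewer; import cv2
cv2.imwrite("pics/w3.png",viewer.get_image("wrist")[:,:,::-1])
E
```

```text
t 13.575 pos [0.4495 0.181  0.0175] yaw 182.19539124028645 tilt z [-0.0047 -0.0014 -1.    ] open 0.032661992064618346 grip 24.905754891224205 F [-0.4802  0.2841 -1.5613]
t 14.2 pos [0.4487 0.1808 0.0768] yaw 182.19835148323313 tilt z [-0.0083 -0.0025 -1.    ] open 0.04599962571989824 grip 0.0 F [0.3377 0.3581 0.6146]
t 15.825 pos [ 0.5646 -0.2558  0.1166] yaw 181.205977876706 tilt z [-0.0067 -0.0011 -1.    ] open 0.03987041288065869 grip 0.0 F [0.067  0.7757 0.22  ]
tool shift [ 0.0044 -0.0215  0.0987]
```

View pics/w3.png

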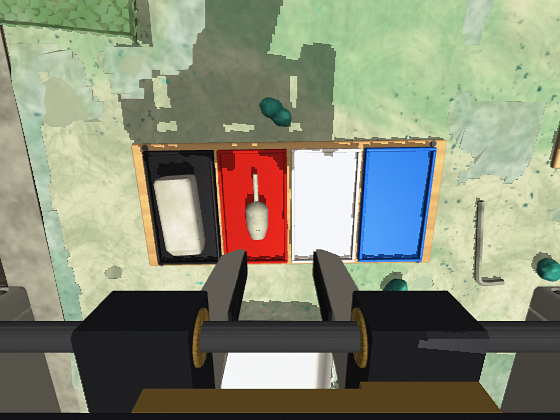

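The blue and white cradles are empty. The bob runs from (255,170) to (257,241), and the white bar is at about (180,215).

```bash
python3 - <<'E'
from h import *
np.set_printoptions(precision=4,suppress=True)
c=viewer.camera_model("wrist")
p=ray(c,[(255,170),(257,241)],.02)[:,:2];print(p,p.mean(0))
p=ray(c,[(156,181),(195,175),(205,250),(166,256)],.035)[:,:2];print(p,p.mean(0))
E
```

```text
[[ 0.5234 -0.2778]
 [ 0.5904 -0.276 ]] [ 0.5569 -0.2769]
[[ 0.5321 -0.3594]
 [ 0.5263 -0.3265]
 [ 0.5939 -0.3216]
 [ 0.6006 -0.3571]] [ 0.5633 -0.3411]
```

```bash
python3 -m inch '[[0.0055,-0.021,0.02,0],[0,0,0.03,0],[0,0,0.03,0],[0,0,0.02,0],[0,0,0,0]]' >/dev/null; python3 st.py; python3 -m inch '[[0,0,0,0],[0,0,0,0],[0,0,0,0],[0,0,0,0]]' 0.005 20 >/dev/null; python3 st.py;  python3 -m inch '[[0,0,-0.03,0],[0,0,-0.035,0],[0.03,0.02,-0.035,0],[0.04,0.035,0,-0.5],[0.03,0.045,0,-0.5]]' >/dev/null; python3 -m inch '[[0,0.045,0,0],[0,0.045,0,0],[0,0.045,0,0],[0,0.045,0,0],[0,0.045,0,0]]' >/dev/null; python3 -m inch '[[0,0.045,0,0],[0,0.02,0,0],[0,0,0,0],[0,0,0,0]]' >/dev/null; python3 st.py 0.4536 0.114 0.018
```

```text
t 16.5 pos [ 0.5588 -0.2779  0.0157] yaw 181.18072620311983 tilt z [-0.0071 -0.0011 -1.    ] open 0.04017310266084026 grip 0.0 F [-0.3082  1.1335  0.1146]
t 17.0 pos [ 0.5598 -0.2777  0.0176] yaw 181.20098880229793 tilt z [-0.0051 -0.002  -1.    ] open 0.020531791868667704 grip 19.93755429983139 F [-1.3095  0.8699  3.255 ]
t 18.75 pos [0.4467 0.1094 0.1171] yaw 182.19111491695753 tilt z [-0.0056 -0.0018 -1.    ] open 0.020919149454931573 grip 19.935985207557678 F [-0.2962  0.3365 -0.08  ]
tool shift [-0.0076  0.0045  0.0991]
```

```bash
python3 -m inch '[[-0.0075,0.0045,0.02,0],[0,0,0.035,0],[0,0,0.03,0],[0,0,0.012,0],[0,0,0.0,0]]' >/dev/null; python3 st.py 0.4536 0.114 0.015
```

```text
t 19.375 pos [0.4534 0.1141 0.02  ] yaw 182.15246442949638 tilt z [-0.0065 -0.0018 -1.    ] open 0.020881766582789653 grip 19.93599772453308 F [ 0.4829 -0.1568 -0.9439]
tool shift [-0.0002 -0.0001  0.005 ]
```

```bash
python3 -m inch '[[0,0,0.005,0],[0,0,0,0]]' >/dev/null; python3 st.py; python3 -m inch '[[0,0,0,0],[0,0,0,0],[0,0,0,0],[0,0,-0.02,0],[0,0,-0.04,0]]' 0.036 >/dev/null; python3 -m inch '[[0,-0.03,-0.04,0],[0,-0.045,0,-0.5],[0,-0.045,0,-0.5],[0,-0.045,0,-0.5],[0,-0.045,0,0]]' 0.048 >/dev/null;  python3 -m inch '[[0,-0.045,0,0],[0,-0.045,0,0],[0,-0.045,0,0],[-0.02,-0.045,0,0],[-0.04,-0.03,0,0]]' >/dev/null; python3 -m inch '[[-0.04,-0.02,0,0],[0,0,0,0],[0,0,0,0]]' >/dev/null; python3 st.py 0.563 -0.3415 0.018
```

```text
t 19.625 pos [0.4537 0.1146 0.0155] yaw 182.19715609865267 tilt z [-0.0047 -0.0016 -1.    ] open 0.020623343608204583 grip 19.935861825942993 F [-0.5848  0.5256 -0.5285]
t 21.875 pos [ 0.5783 -0.3176  0.1146] yaw 183.70423417719394 tilt z [-0.0068 -0.0009 -1.    ] open 0.04758697961722839 grip 0.0 F [-0.6054  0.7644  0.0402]
tool shift [ 0.0161 -0.0228  0.0967]
```

```bash
python3 -m inch '[[0.016,-0.023,0.02,0],[0,0,0.03,0],[0,0,0.03,0],[0,0,0.016,0],[0,0,0,0]]' >/dev/null; python3 st.py; python3 -m inch '[[0,0,0,0],[0,0,0,0],[0,0,0,0]]' 0.02 25 >/dev/null; python3 st.py;  python3 -m inch '[[0,0,-0.03,0],[0,0,-0.035,0],[0.03,0.02,-0.035,0],[0.04,0.035,0,0.5],[0.03,0.045,0,0.5]]' >/dev/null; python3 -m inch '[[0,0.045,0,0.5],[0,0.045,0,0],[0,0.045,0,0],[0,0.045,0,0],[0,0.045,0,0]]' >/dev/null; python3 -m inch '[[0,0.045,0,0],[0,0.02,0,0],[0,0,0,0],[0,0,0,0]]' >/dev/null; python3 st.py 0.454 0.0483 0.018
python3 - <<'E'
from workcell import viewer; import cv2
cv2.imwrite("pics/w4.png",viewer.get_image("wrist")[:,:,::-1])
E
```

```text
t 22.5 pos [ 0.5633 -0.3417  0.0188] yaw 183.70214680782604 tilt z [-0.007  -0.0007 -1.    ] open 0.04784864987573186 grip 0.0 F [-0.1241  0.0019  0.6168]
t 22.875 pos [ 0.5646 -0.3427  0.0205] yaw 183.7007151657434 tilt z [-0.004 -0.003 -1.   ] open 0.03163412632125385 grip 25.001296000555158 F [-0.1458 -0.089   7.147 ]
t 24.625 pos [0.4472 0.0408 0.1193] yaw 182.19255269544274 tilt z [-0.0056 -0.0018 -1.    ] open 0.031291317563270825 grip 24.99963926151395 F [ 0.0681 -0.1936 -1.4436]
tool shift [-0.0077  0.0074  0.1012]
```

View pics/w4.png

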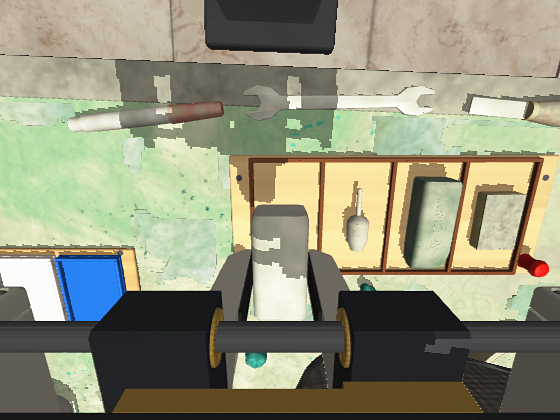

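The bob (357,220), green bar (432,222) and pad (495,220) each lie flat and centred in their compartments. The white bar is held level.

```bash
python3 -m inch '[[-0.0075,0.0075,0.02,0],[0,0,0.035,0],[0,0,0.03,0],[0,0,0.012,0],[0,0,0.0045,0]]' >/dev/null; python3 -m inch '[[0,0,0,0],[0,0,0,0]]' >/dev/null; python3 st.py; python3 -m inch '[[0,0,0,0],[0,0,0,0],[0,0,0,0],[0,0,-0.02,0],[0,0,-0.04,0]]' 0.046 >/dev/null; python3 -m inch '[[0,-0.02,-0.04,0],[0.02,-0.045,-0.03,0],[0.02,-0.045,0,0],[0.02,-0.045,0,0],[0,-0.045,0,0]]' >/dev/null; python3 -m inch '[[0,0,0,0],[0,0,0,0],[0,0,0,0],[0,0,0,0],[0,0,0,0]]' 
python3 - <<'E'
from workcell import viewer; import cv2
im=viewer.get_image("top")[:,:,::-1]
cv2.imwrite("pics/t2.png",cv2.resize(im[145:270,140:290],None,fx=4.8,fy=4.8,interpolation=cv2.INTER_CUBIC))
E
```

```text
t 25.55 pos [0.4543 0.049  0.0184] yaw 182.19540308019012 tilt z [-0.0043 -0.0017 -1.    ] open 0.0317995462556126 grip 24.99965876340866 F [-0.6343  0.9542 -1.7139]
time_s: 27.42
tool_pos: [0.4023, -0.1525, 0.1483]
tcp_rot: [0.061, -3.135, 0.002]
ft_force: [0.5, -0.4, -0.4]
opening: 0.494
grasp_force: 0.0
```

View pics/t2.png

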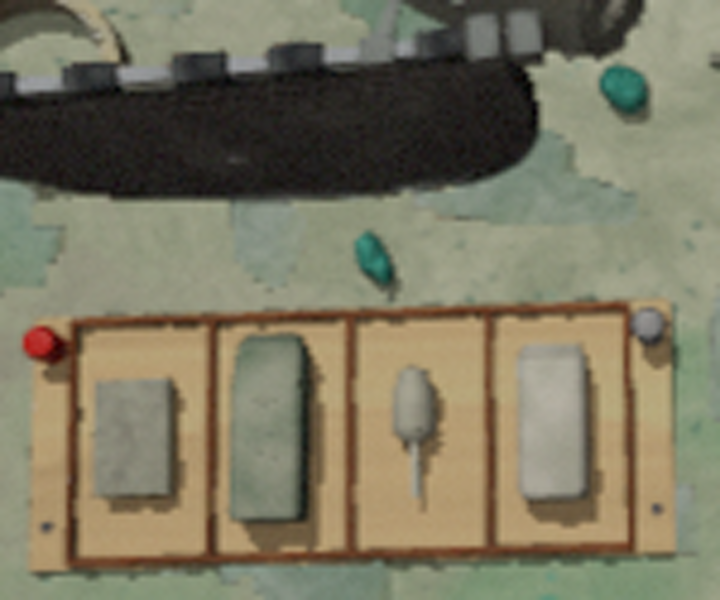

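The top view shows pad (134,438), green bar (268,428), bob (414,432) and white bar (552,420), each centred in its compartment in order from the red knob.

```bash
python3 -c "
from workcell import order; print(order.sign_off())"
```

```text
the job is handed in; nothing more can be done
None
```

The four pieces lie in the rack in order from the red knob (abrasive pad, green bar, felt bob, white bar), each looking flat and centred in the last picture; I handed the job in at about 27 s, and no verdict came back.

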